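Click the blue stain cartridge into the dosing block

TASK

Load the slide stainer: take the blue stain cartridge and push it straight down into the round socket of the aluminium dosing block, past the sprung ball, until it clicks and sits fully home. Leave the red and the yellow cartridge standing where they are.

Things in the scene. Friction and masses are not known exactly. Their poses are not given: they have to be found in the camera images.
- cart_blue: Blue stain cartridge, the one to load: stands upright, turned shape (yaw is all one), 80 mm tall, 50 g. Origin: centre of its underside, z up. White foot tapering from 24 to 34 mm diameter over the first 10 mm; white body 34 mm diameter with a V groove 4.5 mm deep all round, centred 24 mm up; blue collar 42 mm diameter, 44 to 49 mm up; above it the cap. Neighbours stand 75 mm or more away.
- blue_cap (a point): Middle of the blue cartridge's cap, on its axis, 64 mm above the cartridge's underside. The cap is ribbed, blue, 26 mm diameter, from 49 to 80 mm up; grip it here from above. Fingertips may rest on the collar beneath it.
- cart_red: Red cartridge of the same shape; same origin. To be left standing.
- cart_yellow: Yellow cartridge of the same shape; same origin. To be left standing.
- holder: Pale aluminium dosing block fixed to the bench, 84 x 84 mm, 38 mm high (base flange 104 mm along its x), with one round upright socket in its middle and a black funnel ring round the mouth, rim 46 mm high. Origin: centre of its underside, on the socket's axis, z up.
- socket_floor (a point): Centre of the socket's floor, 6 mm above the bench. The socket is 36 mm in diameter, 40 mm deep; its top 8 mm is a funnel widening to 49 mm. The cartridge meets the ball about 25 mm above this floor and clicks in over the last 5 mm; home, it stands on the floor, its collar's top 55 mm and its cap's top 86 mm above the bench.
- click_ball (a joint): Steel ball of 12 mm diameter, sprung, standing 5 mm into the socket from the block's +y side, 29 mm above the bench. Passing it takes about 5 to 12 N of downward push (more if the cartridge leans); the cartridge's weight does not do it. Value: how far it is pushed back, in m: 0 fully out, 0.001 to 0.004 while the body passes, below 0.001 again when sprung into the groove.
Mind the look-alikes: they are no part of the job. Several things look just like the cart_blue: the one meant starts farthest to the robot's right.

How it is judged:
By the outcome, as a careful person would: the job done as asked, in the order asked, and still so for the second after the job is handed in, with the robot touching nothing.
It also fails if it takes over 38 s, if anything falls off the work surface, if the arm or the gripper's body presses on something with over 40 N, if the wrist force passes 120 N, or if a joint passes its speed limit or range.

ROBOT

A 7-joint arm with a two-finger parallel gripper is mounted at the origin on a cart in front of the work surface, level with it; the furniture and walls round the work are solid. World frame = base frame: x ahead of the robot, y to its left, z up, the work surface at z = 0. Lengths are in m, angles in rad, forces in N, time in s.
With the tool pointing down it reaches from about 0.4 to 0.85 m from the base axis. Payload 4.5 kg.
Tool frame: the origin (TCP) lies at the very end of the fingers, on their centre line; the grasp point (between the pads) lies 19 mm behind it (r.grip_point_offset is the distance from the TCP to the grasp point, in m); z points along the fingers, y is the line along which they close (so a half turn about z gives the same grasp; the last joint's range is limited). The gripper opens to 88 mm and grips with 3 to 60 N. Pads are 18 mm wide; open, the fingers measure 123 mm over their backs; the gripper's body (75 mm by 187 mm) begins 45 mm behind the grasp point.
Start: joints at [-1.069, 0.689, -0.195, 1.565, 0.157, 0.902, -0.215], TCP at [0.282, 0.558, 0.239] pointing down, gripper open.
Joint ranges: [-3.01, 3.01], [-0.46, 2.08], [-1.47, 1.51], [0.13, 2.56], [-1, 4.14], [0.04, 2.09], [-2.66, 2.66]. Speed limits (rad/s): [2.57, 2.57, 3.14, 3.14, 3.14, 3.14, 3.14].

INTERFACE

Orientations are given as a unit quaternion [x, y, z, w].
In Python, from plant import r gives the robot as it stands.
- The arm moves only by the tool carry_out, never from a script. Its argument "rows" is a list of rows, each a list of 3 entries, a list of its own where there are three numbers: the shift along the tool's x, y, z in cm, then the turn, a rotation vector about the tool's x, y, z in degrees, then the closure, from 0 (fully open) to 1 (shut). A call has 1 to 12 rows; each row is the pose to reach, as a shift and turn from the pose commanded when the call began, along the tool's axes at that moment; what a row does not reach only later rows make up. A row lasts 1/10 s, in which the tool goes at most 50 mm and 8.59 degrees, less where a joint would pass 70% of its speed; a pose out of reach is approached as far as the arm can. A call with a gripper value outside its range is refused whole. The fingers move at their own pace and stop on an object; "newtons" is the grip in N (left out, the last holds). Time passes only in rows, so rows that repeat a pose let the fingers close. It gives the time, the measured TCP pose, the force, the opening and the grip force at its end, in the units of the state.
- r.get_state(): the state, without advancing time (a new reading comes with each control period).
- r.snapshot(name): name is "scene" or "top" or "wrist"; returns a dict with "image" (400x640x3 uint8, red, green, blue), "fx", "fy", "cx", "cy" (pixels), "pose" (4x4, takes a point from camera to world coordinates). Camera axes: x right, y up, looking along -z (the intrinsics and any distortion apply to the point x, -y, -z); pixel columns grow to the right and rows downward; lengths in m; the calibration is good to about 2 mm. A picture is of the moment at which its call begins. There is no depth.
- r.finish_job(): hands the job in; it is judged then, once.
The state is a dict: "clock": time; "q": joint angles; "qd": joint speeds; "joint_torque": joint torques, N m; "tool_pos": TCP position; "eef_rot": TCP orientation; "contact_force": force on the tool from outside, world axes, zero at the start; "moment": the same for the moment, N m; "opening": opening from 0.0 (shut) to 1.0 (fully open); "finger_force": force on a finger pad.
Only numpy, scipy, OpenCV 4.12 (cv2) and the standard library are available. Lean on these libraries where they do the work, as an engineer would, in place of code of your own. Each camera call takes 0.05 s, during which the arm holds its last target. There are 200 camera calls.

## Working session

There is one attempt and no reset: what is moved stays moved. The work goes in short steps, Python scripts to look and compute and a tool call to move; the robot and the scene stay as the last step left them, time stands still between calls to the robot, and variables do not carry over. Pictures are saved under pics/ and viewed, at most 10 in all, crops included, and the job is handed in when it is done.

Besides the shell and the picture viewer there is one more tool, called after "Request:" as name([rows], argument=value, ...), one row to a line, values as JSON. carry_out: Moves the arm, as the interface text tells. Its arguments: {"type":"object","properties":{"rows":{"type":"array"},"newtons":{"type":"number"}},"required":["rows"]}

```bash
ls; mkdir -p pics
cat > h.py <<'E'
import numpy as np, cv2
from plant import r
def snap(n,f):
    s=r.snapshot(n); cv2.imwrite(f'pics/{f}.png',cv2.cvtColor(s['image'],cv2.COLOR_RGB2BGR)); np.savez(f'pics/{f}.npz',**{k:v for k,v in s.items()}); return s
def ray(s,u,v,z):
    P=np.array(s['pose']); d=P[:3,:3]@np.array([(u-s['cx'])/s['fx'],-(v-s['cy'])/s['fy'],-1.]); return P[:3,3]+d*(z-P[2,3])/d[2]
E
python3 - <<'E'
from h import *
a=snap('scene','scene0');b=snap('top','top0')
for s in(a,b): print({k:v for k,v in s.items() if k!='image'})
print(r.get_state())
im=np.vstack([cv2.imread('pics/scene0.png'),cv2.imread('pics/top0.png')]);cv2.imwrite('pics/both0.png',cv2.resize(im,(480,600)))
E
```

```text
pics
{'fx': 404.02063216586663, 'fy': 404.02063216586663, 'cx': 317.46162863055827, 'cy': 198.90832758229948, 'pose': array([[-0.74035588,  0.43962127, -0.50853349, -0.15818307],
       [-0.67218998, -0.47762343,  0.56571768,  0.8189011 ],
       [ 0.00581402,  0.76066352,  0.64912033,  0.85795391],
       [ 0.        ,  0.        ,  0.        ,  1.        ]])}
{'fx': 432.89569243862803, 'fy': 432.89569243862803, 'cx': 317.98109163408134, 'cy': 197.10143727835003, 'pose': array([[-2.03582837e-02,  9.76167944e-01, -2.16059448e-01,
         1.86117374e-01],
       [-9.99787193e-01, -2.05975371e-02,  1.14457320e-03,
         1.27844496e-01],
       [-3.33299683e-03,  2.16036770e-01,  9.76379539e-01,
         1.37897086e+00],
       [ 0.00000000e+00,  0.00000000e+00,  0.00000000e+00,
         1.00000000e+00]])}
{'clock': 0.1, 'q': array([-1.06920361,  0.68988861, -0.19450726,  1.56621234,  0.1573242 ,
        0.9024835 , -0.21508725]), 'qd': array([ 0.0004425 , -0.00225267, -0.00025064, -0.00343833, -0.00041579,
       -0.00227714,  0.00209158]), 'joint_torque': array([-3.64870291e-03, -5.28499675e+01, -1.27143312e+00, -1.53839046e+01,
       -5.25237608e-02,  1.89774997e-03,  3.15170371e-05]), 'tool_pos': array([0.28162581, 0.55734054, 0.23800446]), 'eef_rot': array([ 2.31725314e-01,  9.72780931e-01, -7.91473900e-04, -1.15856808e-04]), 'contact_force': array([-0.38119584,  0.61219029, -0.22335965]), 'moment': array([0.00719494, 0.05359407, 0.00829527]), 'finger_force': 0.0, 'opening': 0.9973091794942656}
```

View pics/scene0.png

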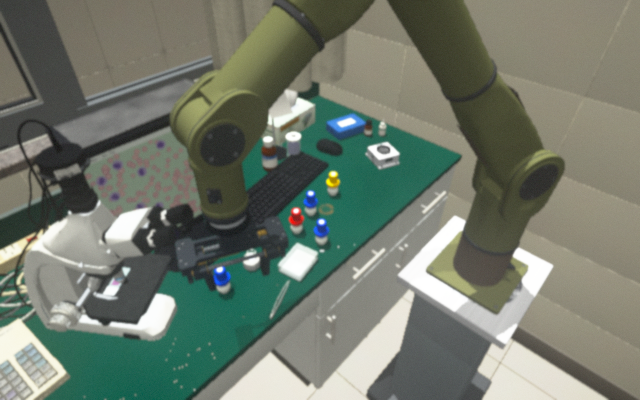

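View pics/top0.png

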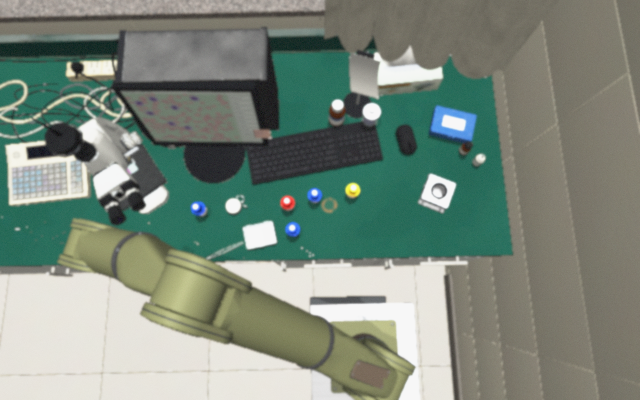

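The top view shows three blue cartridges at about (315,195), (292,229) and (199,209). Red is at (288,203), yellow at (353,190) and the block at (438,192). Image right is the robot's right (−y), so I choose (315,195), which is (311,203) in the scene view. I'll measure it and check it in a close crop.

Run:
```python
from h import *
from scipy.optimize import least_squares
S={n:np.load(f'pics/{n}0.npz') for n in('scene','top')}
def blobs(n,col):
    im=S[n]['image'];h=cv2.cvtColor(im,cv2.COLOR_RGB2HSV)
    lo,hi={'blue':((108,150,80),(130,255,255)),'yellow':((22,150,120),(34,255,255)),'red':((0,170,100),(6,255,255))}[col]
    m=cv2.inRange(h,lo,hi);k,_,st,c=cv2.connectedComponentsWithStats(m)
    return [(c[i].round(1).tolist(),int(st[i,4])) for i in range(1,k) if st[i,4]>25]
for c in('blue','red','yellow'):
    for n in S:
        for (p,a) in blobs(n,c): print(c,n,p,a,ray(S[n],*p,0.066).round(3))
# holder mouth: dark blob in top near (438,190); rim z=.046
for n,(x0,x1,y0,y1) in (('top',(415,460,172,212)),('scene',(362,402,138,168))):
    g=cv2.cvtColor(S[n]['image'],cv2.COLOR_RGB2GRAY)[y0:y1,x0:x1]
    k,_,st,c=cv2.connectedComponentsWithStats((g<85).astype(np.uint8))
    for i in range(1,k):
        if st[i,4]>15:
            p=c[i]+[x0,y0];print('mouth',n,p.round(1),st[i],ray(S[n],*p,.046).round(3))
t=cv2.imread('pics/top0.png');A=cv2.resize(t[170:245,270:370],(400,300),interpolation=2)
B=cv2.resize(t[165:225,400:480],(400,300),interpolation=2)
s=cv2.imread('pics/scene0.png');C=cv2.resize(s[165:255,270:390],(400,300),interpolation=2);D=cv2.resize(s[130:175,355:415],(400,300),interpolation=2)
cv2.imwrite('pics/crop0.png',np.vstack([np.hstack([A,B]),np.hstack([C,D])]))
```

```text
blue scene [310.1, 200.4] 130 [0.474 0.149 0.066]
blue scene [320.7, 229.4] 153 [0.368 0.219 0.066]
blue scene [220.9, 277.3] 210 [0.437 0.509 0.066]
blue top [460.3, 138.1] 30 [ 0.66  -0.333  0.066]
blue top [314.5, 195.6] 102 [0.482 0.137 0.066]
blue top [198.5, 208.5] 105 [0.448 0.496 0.066]
blue top [292.8, 230.0] 112 [0.375 0.205 0.066]
red scene [295.6, 218.5] 129 [0.45  0.235 0.066]
red top [287.8, 204.0] 65 [0.457 0.22  0.066]
yellow scene [332.5, 180.5] 141 [0.488 0.029 0.066]
yellow top [351.9, 191.0] 92 [0.494 0.02  0.066]
mouth top [456.  176.5] [36  0  9 13 41] [ 0.539 -0.314  0.046]
mouth top [455.6 206.9] [37 32  8  8 29] [ 0.44  -0.304  0.046]
mouth scene [377.8 147.1] [  0   0  40  30 315] [ 0.511 -0.253  0.046]
mouth scene [399. 166.] [33 25  7  5 16] [ 0.389 -0.207  0.046]
```

View pics/crop0.png

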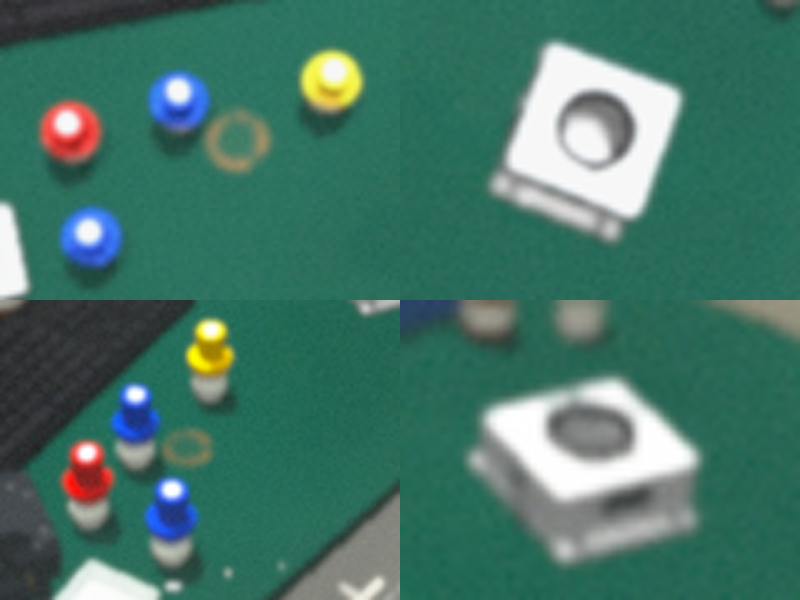

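The crop confirms the choice: a blue cap and collar on a white body, standing between red and yellow and rightmost of the blues. The cap tops are at top (314.5,193) and scene (310.8,193). The socket mouth is at top (439.2,191) and scene (383.6,149.6).

```bash
cat >> h.py <<'E'
from scipy.spatial.transform import Rotation as R
def shift(t):  # tool-axis cm from the present pose to world t
    s=r.get_state(); return (R.from_quat(s['eef_rot']).inv().apply(np.array(t)-s['tool_pos'])*100).round(2)
E
python3 - <<'E'
from h import *
S={n:np.load(f'pics/{n}0.npz') for n in('scene','top')}
for nm,z,a,b in(('cap',.08,(314.5,193),(310.8,193.2)),('mouth',.046,(439.2,191),(383.6,149.6))):
    p=ray(S['top'],*a,z);q=ray(S['scene'],*b,z);print(nm,p.round(4),q.round(4))
    m=(p+q)/2; print(shift([m[0],m[1],.22]))
s=snap('wrist','w_init');print(s['pose'],s['fx'])
x=R.from_quat(r.get_state()['eef_rot']);print('cam in tool',x.inv().apply(s['pose'][:3,3]-r.get_state()['tool_pos']),(x.inv().as_matrix()@s['pose'][:3,:3]).round(3))
E
```

```text
cap [0.4867 0.1368 0.08  ] [0.4839 0.1349 0.08  ]
[-37.18 -28.44   1.85]
mouth [ 0.4927 -0.2572  0.046 ] [ 0.4866 -0.2543  0.046 ]
[-55.23 -63.19   1.91]
[[ 0.45068528 -0.85163396 -0.26758618  0.21069336]
 [ 0.89268078  0.42930615  0.13717597  0.59234164]
 [-0.00194732 -0.30069224  0.95371924  0.38481003]
 [ 0.          0.          0.          1.        ]] 288.5930903588782
cam in tool [ 0.07906246 -0.00102781 -0.14670148] [[ 0.     0.954  0.301]
 [ 1.    -0.     0.001]
 [ 0.001  0.301 -0.954]]
```

Request:
carry_out([
  [[-37.2,-28.4,1.8],[0,0,0],0.4],
  [[-37.2,-28.4,1.8],[0,0,0],0.4],
  [[-37.2,-28.4,1.8],[0,0,0],0.4],
  [[-37.2,-28.4,1.8],[0,0,0],0.4],
  [[-37.2,-28.4,1.8],[0,0,0],0.4],
  [[-37.2,-28.4,1.8],[0,0,0],0.4],
  [[-37.2,-28.4,1.8],[0,0,0],0.4],
  [[-37.2,-28.4,1.8],[0,0,0],0.4],
  [[-37.2,-28.4,1.8],[0,0,0],0.4],
  [[-37.2,-28.4,1.8],[0,0,0],0.4],
  [[-37.2,-28.4,1.8],[0,0,0],0.4],
  [[-37.2,-28.4,1.8],[0,0,0],0.4],
], newtons=25)

```text
clock: 1.35
tool_pos: [0.4854, 0.1375, 0.2206]
eef_rot: [0.232, 0.973, 0.0, -0.0]
contact_force: [-0.5, 1.2, -0.1]
opening: 0.6
finger_force: 0.0
```

Run:
```python
from h import *
s=snap('wrist','w1');st=r.get_state();print(st['tool_pos'],st['eef_rot'],st['qd'].round(3))
```

```text
[0.48511084 0.13847963 0.22073591] [ 2.30633702e-01  9.73040376e-01  6.23043981e-04 -3.66937697e-04] [-0.02  -0.002 -0.006  0.     0.001  0.003  0.002]
```

View pics/w1.png

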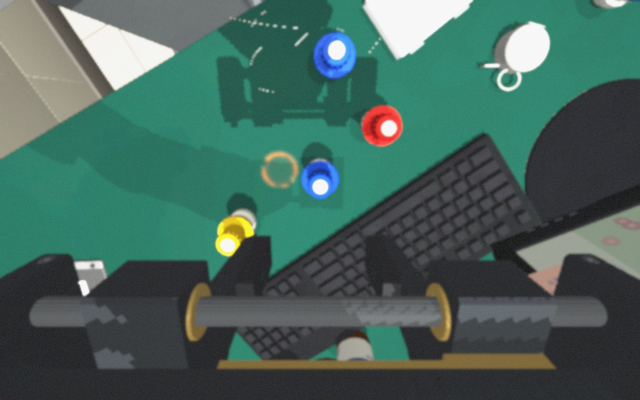

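The wrist view shows the target's cap top at about (319.5,187). Red is at (385,127), yellow at (230,243) and the other blue at (336,52). Next I measure the cap top.

Run:
```python
from h import *
s=np.load('pics/w1.npz');im=s['image'];h=cv2.cvtColor(im,cv2.COLOR_RGB2HSV)[150:205,295:345]
def cen(m,o=(295,150)):
    m=m.astype(np.uint8);c=max(cv2.findContours(m,0,2)[0],key=cv2.contourArea);p,rad=cv2.minEnclosingCircle(c);M=cv2.moments(c);return np.array([M['m10']/M['m00'],M['m01']/M['m00']])+o,rad,cv2.contourArea(c)
p=cen((h[...,2]>200)&(h[...,1]<70)&(np.arange(55)[:,None]>24));print(p,ray(s,*p[0],.08))
P=ray(s,*p[0],.08)
q=cen((h[...,0]>105)&(h[...,0]<130)&(h[...,1]>130));print(q,ray(s,*q[0],.062))
print(shift([P[0],P[1],.052]))
```

```text
(array([319.91212121, 186.47878788]), 7.654816627502441, 165.0) [0.48695292 0.13798021 0.08      ]
(array([319.65723873, 178.94295302]), 19.32912254333496, 1043.0) [0.48375274 0.13941579 0.062     ]
[-0.2   0.02 16.87]
```

Request:
carry_out([
  [[-0.2,0,5],[0,0,0],0.4],
  [[-0.2,0,10],[0,0,0],0.4],
  [[-0.2,0,14],[0,0,0],0.4],
  [[-0.2,0,16],[0,0,0],0.4],
  [[-0.2,0,16.8],[0,0,0],0.4],
  [[-0.2,0,16.8],[0,0,0],0.4],
  [[-0.2,0,16.8],[0,0,0],1],
  [[-0.2,0,16.8],[0,0,0],1],
  [[-0.2,0,16.8],[0,0,0],1],
  [[-0.2,0,16.8],[0,0,0],1],
  [[-0.2,0,16.8],[0,0,0],1],
  [[-0.2,0,16.8],[0,0,0],1],
], newtons=30)

```text
clock: 2.6
tool_pos: [0.4882, 0.1359, 0.0535]
eef_rot: [0.232, 0.973, 0.0, 0.001]
contact_force: [-0.2, -0.3, 6.8]
opening: 0.286
finger_force: 29.8
```

Request:
carry_out([
  [[0,0,-2],[0,0,0],1],
  [[0,0,-6],[0,0,0],1],
  [[0,0,-11],[0,0,0],1],
  [[0,0,-15],[0,0,0],1],
  [[0,0,-15],[0,0,0],1],
  [[0,0,-15],[0,0,0],1],
])

```text
clock: 3.2
tool_pos: [0.4877, 0.1355, 0.2032]
eef_rot: [0.232, 0.973, 0.0, 0.001]
contact_force: [-0.2, 0.7, -1.5]
opening: 0.283
finger_force: 29.8
```

Run:
```python
from h import *
s=snap('wrist','w2');st=r.get_state();print(st['tool_pos'],st['eef_rot'],st['opening'],st['q'].round(2))
print(shift([.4895,-.256,.20]))
```

```text
[0.48693828 0.13519885 0.20210542] [ 2.31886572e-01  9.72742602e-01 -4.61814217e-04 -4.84641499e-04] 0.28798634614159774 [-0.2   0.6  -0.26  1.96  0.25  0.62  0.48]
[-17.88 -34.8    0.24]
```

View pics/w2.png

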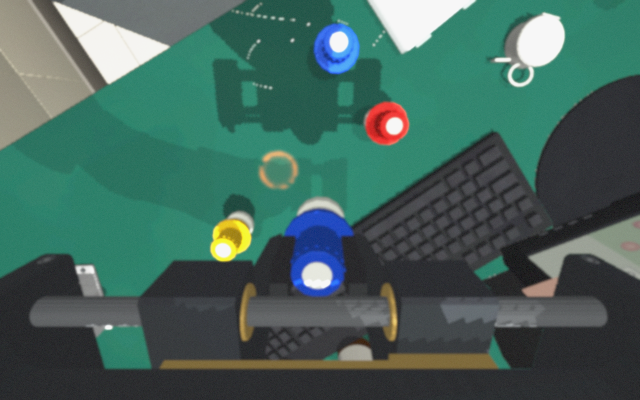

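The cartridge is held upright: cap top at (317,274), white foot just visible at (320,205). Red, yellow and the other blue still stand. Next I carry it over to the block.

Request:
carry_out([
  [[-17.9,-34.8,-1.5],[0,0,0],1],
  [[-17.9,-34.8,-1.5],[0,0,0],1],
  [[-17.9,-34.8,-1.5],[0,0,0],1],
  [[-17.9,-34.8,-1.5],[0,0,0],1],
  [[-17.9,-34.8,-1.5],[0,0,0],1],
  [[-17.9,-34.8,-1.5],[0,0,0],1],
  [[-17.9,-34.8,-1.5],[0,0,0],1],
  [[-17.9,-34.8,-1.5],[0,0,0],1],
  [[-17.9,-34.8,-1.5],[0,0,0],1],
  [[-17.9,-34.8,-1.5],[0,0,0],1],
  [[-17.9,-34.8,-1.5],[0,0,0],1],
  [[-17.9,-34.8,-1.5],[0,0,0],1],
])

```text
clock: 4.45
tool_pos: [0.4905, -0.2533, 0.2171]
eef_rot: [0.23, 0.973, 0.001, -0.001]
contact_force: [-0.3, -0.9, -1.4]
opening: 0.283
finger_force: 29.8
```

Run:
```python
from h import *
s=snap('wrist','w3');st=r.get_state();print(st['tool_pos'],st['eef_rot'],st['opening'],st['q'].round(2))
def pix(s,p):
    P=s['pose'];c=P[:3,:3].T@(np.array(p)-P[:3,3]);return [round(s['cx']-s['fx']*c[0]/c[2],1),round(s['cy']+s['fy']*c[1]/c[2],1)]
x,y,z=st['tool_pos'];ax=R.from_quat(st['eef_rot']).apply([1,0,0])
for n,h,rr in(('captop',.031,0),('collarback',0,.021),('footback',-.049+.010,.017),('foot',-.049,.012)): print(n,pix(s,np.array([x,y,z+h-.001])+rr*ax))
im=cv2.imread('pics/w3.png')[90:310,200:440];cv2.imwrite('pics/w3c.png',cv2.resize(im,(648,594),interpolation=2))
```

```text
[ 0.49060325 -0.25359941  0.21730295] [ 2.30211597e-01  9.73140336e-01  4.75022016e-04 -5.30297021e-04] 0.28495440394983435 [ 0.6   0.63 -0.34  1.81  0.29  0.75  1.21]
captop [np.float64(319.7), np.float64(282.6)]
collarback [np.float64(319.4), np.float64(216.4)]
footback [np.float64(319.1), np.float64(200.9)]
foot [np.float64(319.0), np.float64(203.1)]
```

View pics/w3c.png

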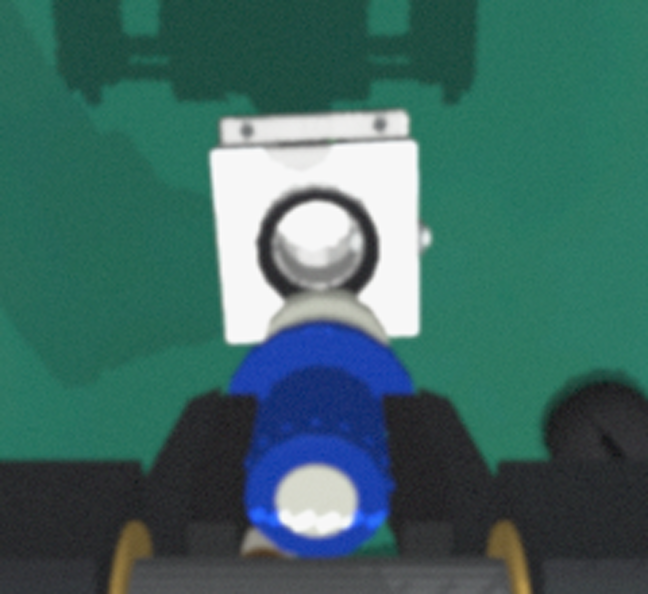

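The crop shows the black-ringed mouth centred near image pixel (318,180.7). The cartridge's cap top is at (317,274.8), its collar's far edge at (318.5,209.3) and its foot's far edge at (318.7,197.4). It hangs a few mm towards tool +x. Next I work out the alignment.

Run:
```python
from h import *
s=np.load('pics/w3.npz');im=s['image'];st=r.get_state();Rt=R.from_quat(st['eef_rot']);T=st['tool_pos']
g=cv2.cvtColor(im,cv2.COLOR_RGB2GRAY)
# outer ring edge: first dark pixel along rays from the mouth centre (upper part)
pts=[]
for a in np.radians(np.arange(-200,21,5)):
    rr=np.arange(30,12,-.25);v=cv2.remap(g,(318+rr*np.cos(a)).astype(np.float32)[None],(180.7+rr*np.sin(a)).astype(np.float32)[None],1)[0]
    i=np.where(v<130)[0]
    if len(i): pts.append([318+rr[i[0]]*np.cos(a),180.7+rr[i[0]]*np.sin(a)])
W=np.array([ray(s,u,v,.046)[:2] for u,v in pts])
from scipy.optimize import least_squares
f=least_squares(lambda p:np.hypot(*(W-p[:2]).T)-p[2],[.49,-.255,.024],loss='soft_l1',f_scale=.001);print('mouth',f.x,len(W),np.abs(f.fun).mean())
m=[*f.x[:2],T[2]];print('mouth in tool (mm)',Rt.inv().apply(m-T)*1000)
for n,u,v,h,rr in(('cap',317,274.8,.030,0),('collar',318.5,209.3,-.001,.021),('foot',318.7,197.4,-.040,.017)):
    print(n,(Rt.inv().apply(ray(s,u,v,T[2]+h)-T)*1000-[rr*1000,0,0]).round(1))
```

```text
mouth [ 0.49305705 -0.25647888  0.02526398] 45 0.00016355541272061435
mouth in tool (mm) [-3.48387539 -1.4748142  -0.00536111]
cap [  4.2  -1.2 -30. ]
collar [ 4.1 -0.5  1. ]
foot [ 2.4 -0.3 40. ]
```

Request:
carry_out([
  [[-0.7,-0.1,3],[0,0,0],1],
  [[-0.7,-0.1,7],[0,0,0],1],
  [[-0.7,-0.1,10],[0,0,0],1],
  [[-0.7,-0.1,11],[0,0,0],1],
  [[-0.7,-0.1,11],[0,0,0],1],
  [[-0.7,-0.1,11],[0,0,0],1],
])

```text
clock: 5.1
tool_pos: [0.4972, -0.2594, 0.1088]
eef_rot: [0.231, 0.973, -0.0, 0.001]
contact_force: [0.6, -0.2, -0.4]
opening: 0.286
finger_force: 29.8
```

Run:
```python
from h import *
st=r.get_state();print(st['tool_pos'],st['contact_force'])
s=snap('wrist','w4');a=snap('scene','s4');t=snap('top','t4')
W=cv2.imread('pics/w4.png')[100:320,210:430];A=cv2.imread('pics/s4.png')[100:180,345:425];T=cv2.imread('pics/t4.png')[150:230,400:480]
cv2.imwrite('pics/c4.png',np.hstack([cv2.resize(W,(400,400),interpolation=2),cv2.resize(A,(400,400),interpolation=2)]))
```

```text
[ 0.49724103 -0.25940497  0.10882217] [ 0.62449999 -0.21956831 -0.36714512]
```

View pics/c4.png

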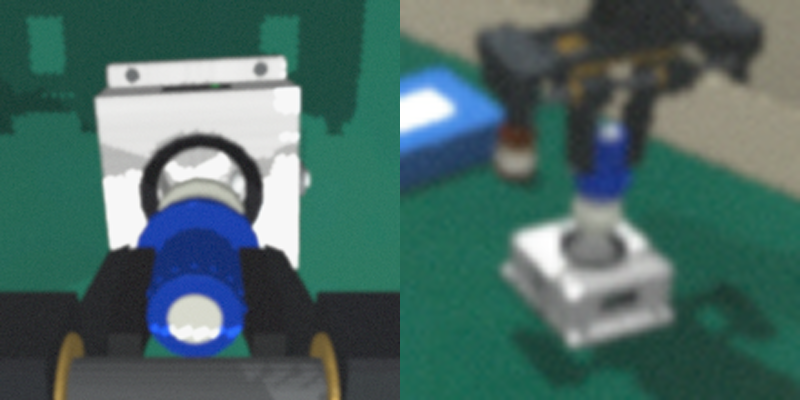

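The wrist crop shows the foot over the mouth, with the ring centred near crop (202,190) and the body close behind it. The scene crop shows the cartridge upright above the socket. One numeric check before pushing in.

Run:
```python
from h import *
from scipy.optimize import least_squares
s=np.load('pics/w4.npz');im=s['image'];st=r.get_state();Rt=R.from_quat(st['eef_rot']);T=st['tool_pos']
g=cv2.cvtColor(im,cv2.COLOR_RGB2GRAY);c0=(210+202/1.818,100+192/1.818)
pts=[]
for a in np.radians(np.arange(-180,1,5)):
    rr=np.arange(45,22,-.25);v=cv2.remap(g,(c0[0]+rr*np.cos(a)).astype(np.float32)[None],(c0[1]+rr*np.sin(a)).astype(np.float32)[None],1)[0]
    i=np.where(v<90)[0]
    if len(i): pts.append([c0[0]+rr[i[0]]*np.cos(a),c0[1]+rr[i[0]]*np.sin(a)])
W=np.array([ray(s,u,v,.046)[:2] for u,v in pts])
f=least_squares(lambda p:np.hypot(*(W-p[:2]).T)-.0252,[.493,-.2565],loss='soft_l1',f_scale=.001);print('mouth',f.x,np.abs(f.fun).mean(),(Rt.inv().apply([*f.x,T[2]]-T)*1000).round(1))
# collar: blue mask, points on the arc (upper edge) at z=T+0 (top edge of collar)
h=cv2.cvtColor(im,cv2.COLOR_RGB2HSV);m=cv2.inRange(h,(105,150,60),(130,255,255))
def circ(cols,fn,z,rad,n):
    Q=[]
    for u in cols:
        v=fn(u)
        if v is not None: Q.append(Rt.inv().apply(ray(s,u,v,z)-T)[:2])
    Q=np.array(Q);e=least_squares(lambda p:np.hypot(*(Q-p).T)-rad,[0,0],loss='soft_l1',f_scale=.0005);print(n,(e.x*1000).round(1),np.abs(e.fun).mean())
circ(range(292,347,3),lambda u:np.where(m[:260,u])[0][0],T[2]-.002,.021,'collar')
# cap top white disc
w=((h[...,2]>150)&(h[...,1]<60)).astype(np.uint8);w[:255]=0;w[292:]=0;w[:,:295]=0;w[:,340:]=0
k,_,stt,c=cv2.connectedComponentsWithStats(w);i=1+np.argmax(stt[1:,4]);print('cap',c[i],stt[i],(Rt.inv().apply(ray(s,*c[i],T[2]+.03)-T)*1000).round(1))
```

```text
mouth [ 0.49331613 -0.25645057] 0.00019521018662423492 [ 5.1  1.3 -0. ]
collar [ 3.4 -0.4] 0.00024005824204268272
cap [316.69413629 275.10776545] [302 262  30  27 631] [  4.2  -1.1 -30. ]
```

Request:
carry_out([
  [[0.1,0.2,0],[0,0,0],1],
  [[0.1,0.2,0.5],[0,0,0],1],
  [[0.1,0.2,1],[0,0,0],1],
  [[0.1,0.2,1.5],[0,0,0],1],
  [[0.1,0.2,2],[0,0,0],1],
  [[0.1,0.2,2.2],[0,0,0],1],
  [[0.1,0.2,2.2],[0,0,0],1],
], newtons=40)

```text
clock: 5.95
tool_pos: [0.496, -0.2572, 0.0851]
eef_rot: [0.232, 0.973, 0.0, -0.0]
contact_force: [-0.5, 0.3, -0.9]
opening: 0.282
finger_force: 39.7
```

Request:
carry_out([
  [[0,0,0.3],[0,0,0],1],
  [[0,0,0.6],[0,0,0],1],
  [[0,0,0.9],[0,0,0],1],
  [[0,0,1.2],[0,0,0],1],
  [[0,0,1.2],[0,0,0],1],
])

```text
clock: 6.45
tool_pos: [0.4954, -0.2587, 0.0735]
eef_rot: [0.232, 0.973, -0.001, -0.0]
contact_force: [-1.8, -3.2, -0.4]
opening: 0.284
finger_force: 39.6
```

Request:
carry_out([
  [[0,0,0.3],[0,0,0],1],
  [[0,0,0.6],[0,0,0],1],
  [[0,0,0.9],[0,0,0],1],
  [[0,0,1.2],[0,0,0],1],
  [[0,0,1.4],[0,0,0],1],
  [[0,0,1.5],[0,0,0],1],
  [[0,0,1.5],[0,0,0],1],
])

```text
clock: 7.15
tool_pos: [0.4958, -0.2582, 0.0594]
eef_rot: [0.232, 0.973, -0.001, -0.0]
contact_force: [-3.8, -4.2, 7.5]
opening: 0.283
finger_force: 39.6
```

Request:
carry_out([
  [[0,0,0.2],[0,0,0],1],
  [[0,0,0.3],[0,0,0],1],
  [[0,0,0.4],[0,0,0],1],
  [[0,0,0.4],[0,0,0],1],
])

```text
clock: 7.55
tool_pos: [0.4974, -0.2578, 0.0587]
eef_rot: [0.232, 0.973, -0.001, 0.002]
contact_force: [-7.0, -1.0, 36.3]
opening: 0.282
finger_force: 40.0
```

Run:
```python
from h import *
st=r.get_state();print(st['tool_pos'],st['contact_force'],st['moment'])
snap('scene','s5')
```

```text
[ 0.49741354 -0.25778825  0.05874777] [-6.99381756 -0.96928953 36.33491057] [-0.26281629  1.76175996  0.12626075]
```

Request:
carry_out([
  [[0,0,-0.4],[0,0,0],1],
  [[0,0,-0.4],[0,0,0],1],
  [[0,0,-0.4],[0,0,0],0.4],
  [[0,0,-0.4],[0,0,0],0.4],
  [[0,0,-0.4],[0,0,0],0.4],
  [[0,0,-0.4],[0,0,0],0.4],
  [[0,0,-2],[0,0,0],0.4],
  [[0,0,-5],[0,0,0],0.4],
  [[0,0,-9],[0,0,0],0.4],
  [[0,0,-14],[0,0,0],0.4],
  [[0,0,-16],[0,0,0],0.4],
  [[0,0,-16],[0,0,0],0.4],
])

```text
clock: 8.8
tool_pos: [0.4985, -0.2578, 0.2179]
eef_rot: [0.232, 0.973, -0.0, 0.004]
contact_force: [-0.7, -0.2, 0.0]
opening: 0.601
finger_force: 0.0
```

Run:
```python
from h import *
from scipy.optimize import least_squares
s=snap('wrist','w6');a=snap('scene','s6');t=snap('top','t6')
im=s['image'];h=cv2.cvtColor(im,cv2.COLOR_RGB2HSV)
w=((h[...,2]>150)&(h[...,1]<60)).astype(np.uint8)
m=cv2.inRange(h,(105,150,60),(130,255,255));k,_,q,c=cv2.connectedComponentsWithStats(m);print(q[1:][q[1:,4]>100],c[1:][q[1:,4]>100])
W=cv2.imread('pics/w6.png')[100:260,240:400];A=cv2.imread('pics/s6.png')[100:260,270:430]
cv2.imwrite('pics/c6.png',np.hstack([cv2.resize(W,(400,400),interpolation=2),cv2.resize(A,(400,400),interpolation=2)]))
```

```text
[[ 297  155   41   39 1010]
 [ 632  242    8   25  108]
 [ 338  288   37    7  143]
 [ 298  326   30   34  468]
 [ 331  327   67   33  878]] [[316.9960396  171.95544554]
 [635.81481481 254.10185185]
 [359.5034965  292.01398601]
 [311.3974359  343.47435897]
 [369.89863326 347.43963554]]
```

View pics/c6.png

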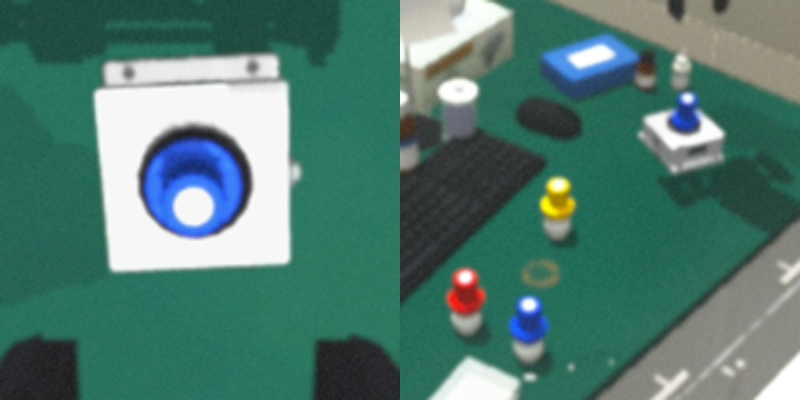

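The wrist crop shows the cartridge concentric in the ring, and the scene crop shows its collar down at the rim. Red, yellow and the spare blue are still standing. I'll check the seated height and hand in only if it fits.

Run:
```python
from h import *
s=np.load('pics/w6.npz');a=np.load('pics/s6.npz')
for z in(.08,.086,.092,.098): print(z,ray(s,317.2,182.8,z)[:2].round(4),ray(a,384.8,139.2,z)[:2].round(4))
h=cv2.cvtColor(s['image'],cv2.COLOR_RGB2HSV);m=cv2.inRange(h,(105,150,60),(130,255,255))[150:200,290:345]
wd=max((np.ptp(np.where(x)[0])+1 for x in m if x.any()))
P=s['pose'];
for z in(.050,.055,.061,.067): 
    c=P[:3,:3].T@(np.array([.493,-.2565,z])-P[:3,3]);print(z,'collar px expected',(s['fx']*.042/-c[2]).round(1),'cap row->',(s['cy']+s['fy']*(P[:3,:3].T@(np.array([.4932,-.2565,z+.031])-P[:3,3]))[1]/-(P[:3,:3].T@(np.array([.4932,-.2565,z+.031])-P[:3,3]))[2]*-1).round(1))
print('seen',wd)
```

```text
0.08 [ 0.4956 -0.2582] [ 0.4954 -0.2678]
0.086 [ 0.4941 -0.2574] [ 0.4904 -0.2594]
0.092 [ 0.4927 -0.2567] [ 0.4853 -0.251 ]
0.098 [ 0.4912 -0.2559] [ 0.4803 -0.2426]
0.05 collar px expected 37.7 cap row-> 180.3
0.055 collar px expected 38.2 cap row-> 181.6
0.061 collar px expected 38.9 cap row-> 183.2
0.067 collar px expected 39.6 cap row-> 184.8
seen 41
```

The views fit 86 mm but only to within a few mm. A light press on the cap with closed fingers will settle it: home means contact at z = 0.086.

Request:
carry_out([
  [[0.5,-0.1,4],[0,0,0],1],
  [[0.5,-0.1,8],[0,0,0],1],
  [[0.5,-0.1,10],[0,0,0],1],
  [[0.5,-0.1,11],[0,0,0],1],
  [[0.5,-0.1,11.5],[0,0,0],1],
  [[0.5,-0.1,12],[0,0,0],1],
  [[0.5,-0.1,12.3],[0,0,0],1],
  [[0.5,-0.1,12.6],[0,0,0],1],
  [[0.5,-0.1,12.6],[0,0,0],1],
], newtons=10)

```text
clock: 9.85
tool_pos: [0.4915, -0.2561, 0.0889]
eef_rot: [0.232, 0.973, -0.0, 0.0]
contact_force: [0.6, 0.3, -0.2]
opening: 0.009
finger_force: 0.0
```

No contact yet at 0.0889, so it is seated below that. I'll press gently to confirm.

Request:
carry_out([
  [[0,0,0.15],[0,0,0],1],
  [[0,0,0.3],[0,0,0],1],
  [[0,0,0.4],[0,0,0],1],
  [[0,0,0.5],[0,0,0],1],
  [[0,0,0.5],[0,0,0],1],
])

```text
clock: 10.35
tool_pos: [0.4923, -0.2566, 0.0864]
eef_rot: [0.232, 0.973, -0.001, 0.002]
contact_force: [-3.8, 0.9, 23.3]
opening: 0.005
finger_force: 10.9
```

Contact is at z = 0.0864 under 23 N, so it is home. Retreating straight up.

Request:
carry_out([
  [[0,0,-1],[0,0,0],1],
  [[0,0,-5],[0,0,0],1],
  [[0,0,-10],[0,0,0],1],
  [[0,0,-13],[0,0,0],1],
  [[0,0,-13],[0,0,0],1],
  [[0,0,-13],[0,0,0],1],
])

```text
clock: 10.95
tool_pos: [0.4913, -0.2562, 0.2141]
eef_rot: [0.232, 0.973, -0.0, 0.0]
contact_force: [-0.1, -0.1, -0.1]
opening: 0.007
finger_force: 0.0
```

Run:
```python
from h import *
s=snap('wrist','w7');h=cv2.cvtColor(s['image'],cv2.COLOR_RGB2HSV);m=cv2.inRange(h,(105,150,60),(130,255,255))
k,_,q,c=cv2.connectedComponentsWithStats(m[:280]);print(q[1:][q[1:,4]>300],r.get_state()['tool_pos'])
print(r.finish_job())
```

```text
[[ 299  163   41   39 1008]] [ 0.49056968 -0.25592698  0.21301577]
the job is handed in; nothing more can be done
None
```

The blue cartridge is fully home in the dosing block: a closed-finger press met its cap at 86.4 mm under 23 N, against the 86 mm given. Red and yellow were left standing, and I handed the job in at about 11 s with the arm clear; no verdict came back.

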